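# Stand the domed stake in the stake holder

### The job

Two steel stakes stand loosely in bored wooden blocks. Take the one with the round, domed head, lower its tapered shank into the tapered socket of the iron stake holder until it is fully home and stands upright by itself, and only then let go; do not drop it in. Leave the square-headed stake standing where it is.

Things in the scene. Friction and masses are not known exactly. Their poses are not given: they have to be found in the camera images.
- domed_stake: Loose steel stake, 0.3-0.55 kg, round about z. Origin: centre of the shank's small lower end; z up to the head. Shank: taper, 12 mm across at the origin, 30 mm at 55 mm above it. Round head 44 mm across, straight sides 57 to 81 mm above the origin (grip there), low dome up to 93 mm. Starts upright in a fixed wooden block, head resting on the block's top; lifts straight out.
- square_stake: The other loose steel stake: same shank and origin, but a flat-topped square head 42 x 42 mm, 55 to 85 mm above its origin. Each stake starts in a round wooden block, 76 mm across, 62 mm high, with a loose 35 mm bore. The two blocks and the stake holder change places from start to start.
- stake_holder: Fixed dark iron stake holder: round flange, 92 mm across, on the worktop, four ribs, and a goblet-shaped socket, its rim 72 mm above the worktop and 63 mm across outside. Origin: centre of its underside; z up.
- socket_mouth (a point): Centre of the socket's mouth, level with its rim, 72 mm above the worktop. The mouth is 44 mm wide and narrows as a funnel to 23 mm at 16 mm depth; below that the bore matches the shank's taper. The socket's axis is vertical.
- socket_seat (a point): Point on the socket's axis 51 mm below the mouth: the domed stake's origin lies here when fully home; the underside of its head is then 4 mm above the rim.
There are look-alikes about, which are no part of the job. Leave any yellow look-alike of the square_stake alone.

How it is judged:
At the end, for the whole second after the job is handed in: The domed stake stands at rest, its shank's lower end within 10 mm sideways and 7 mm in height of the seat point, upright within 0.15 rad (8.6 degrees); the square stake stands within 20 mm of where it was and upright within 0.17 rad (horizontal distance between domed_stake and socket_seat below 0.01 m and z of domed_stake in the frame of socket_seat between -0.007 and 0.007 m and angle between domed_stake's own z axis and vertical below 0.15 rad and linear speed of domed_stake below 0.02 m/s and distance of square_stake from where it was at the start of the episode below 0.02 m and angle between square_stake's own z axis and vertical below 0.17 rad); the robot touches nothing.
It fails at once if the domed stake is let go over the socket with more than 25 mm still to go down (horizontal distance between domed_stake and socket_seat below 0.04 m and z of domed_stake in the frame of socket_seat above 0.025 m and contact force between domed_stake and the fingers below 0.05 N).
It fails at once if the square stake is lifted out of its block or pushed over (moved by more than 40 mm) (distance of square_stake from where it was at the start of the episode above 0.04 m).
It also fails if it takes over 32 s, if anything falls off the work surface, if the arm or the gripper's body presses on something with over 40 N, if the wrist force passes 120 N, or if a joint passes its speed limit or range.

### The arm

A 7-joint arm with a two-finger parallel gripper is mounted at the origin on a cart in front of the work surface, level with it; the furniture and walls round the work are solid. World frame = base frame: x ahead of the robot, y to its left, z up, the work surface at z = 0. Lengths are in m, angles in rad, forces in N, time in s.
With the tool pointing down it reaches from about 0.4 to 0.925 m from the base axis. Payload 4.1 kg.
Tool frame: the origin (TCP) lies midway between the tips of the shut fingers; the grasp point (between the pads) lies 19 mm behind it; x points along the fingers, y is the direction in which the jaws open and shut, and the axes are right-handed (so a half turn about x gives the same grasp; the last joint's range is limited). The gripper opens to 85 mm and grips with 20 to 120 N. Pads are 22 mm wide; open, the fingers measure 114 mm over their backs; the gripper's body (76 mm by 85 mm) begins 54 mm behind the grasp point. The pads swing forward as they close: fully open they stand 13 mm farther back than shut.
Start: joints at [-1.434, 0.398, 0.045, 1.537, -0.019, 1.207, -0.051], TCP at [0.152, 0.632, 0.231] pointing down, gripper open.
Joint ranges: [-2.82, 2.82], [-0.49, 2.23], [-1.37, 1.46], [0, 2.46], [-1.36, 4.5], [0.23, 2], [-2.94, 2.94]. Speed limits (rad/s): [2.57, 2.57, 3.14, 3.14, 3.14, 3.14, 3.14].

### API

Orientations are given as a unit quaternion [w, x, y, z].
In Python, from plant import sensors, viewer, job gives the robot as it stands.
- The arm moves only by the tool play_rows, never from a script. Its argument "rows" is a list of rows, each an object with "delta_pos": the shift along the tool's x, y, z in units of 50 mm (1.0 is 50 mm), a list of three; "turn": the turn about the tool's x in units of 6 degrees (1.0 is 6 degrees); "gripper": the opening, from 0 (shut) to 1 (fully open). A call has 1 to 10 rows; each row is the pose to reach, as a shift and turn from the pose measured when the call began, along the tool's axes at that moment; what a row does not reach only later rows make up. A row lasts 1/8 s, in which the tool goes at most 62.5 mm and 10.7 degrees, less where a joint would pass 70% of its speed; a pose out of reach is approached as far as the arm can. A call with a gripper value outside its range is refused whole. The fingers move at their own pace and stop on an object; "force" is the grip in N (left out, the last holds). Time passes only in rows, so rows that repeat a pose let the fingers close. It gives the time, the measured TCP pose, the force and the opening at its end, in the units of the state.
- sensors.get_obs(): the state, without advancing time (a new reading comes with each control period).
- viewer.snapshot(name): name is "side" or "top" or "wrist"; returns a dict with "image" (420x560x3 uint8, red, green, blue), "camera_matrix" (3x3 intrinsics, pixels), "world_from_camera" (4x4, takes a point from camera to world coordinates). Camera axes: x right, y up, looking along -z (the intrinsics and any distortion apply to the point x, -y, -z); pixel columns grow to the right and rows downward; lengths in m; the calibration is good to about 2 mm. A picture is of the moment at which its call begins. There is no depth.
- job.job_done(): hands the job in, once; it reports no verdict.
The state is a dict: "time": time; "joint_pos": joint angles; "joint_vel": joint speeds; "effort": joint torques, N m; "tool_pos": TCP position; "orientation": TCP orientation; "wrist_force": force on the tool from outside, world axes, zero at the start; "moment": the same for the moment, N m; "opening": finger opening in m.
Only numpy, scipy, OpenCV 4.12 (cv2) and the standard library are available. Lean on these libraries where they do the work, as an engineer would, in place of code of your own. Each camera call takes 0.05 s, during which the arm holds its last target. There are 200 camera calls.

## Working session

There is one attempt and no reset: what is moved stays moved. The work goes in short steps, Python scripts to look and compute and a tool call to move; the robot and the scene stay as the last step left them, time stands still between calls to the robot, and variables do not carry over. Pictures are saved under pics/ and viewed, on a budget of 10 in all, crops included, one or two more only if the job needs it, and the job is handed in when it is done.

Besides the shell and the picture viewer there is one more tool, called after "Call:" in YAML: its name, and indented under it one key for each argument. play_rows: Moves the arm, as the interface text tells. Its arguments: {"type":"object","properties":{"rows":{"type":"array","items":{"type":"object","properties":{"delta_pos":{"type":"array","items":{"type":"number"}},"turn":{"type":"number"},"gripper":{"type":"number"}}}},"force":{"type":"number"}},"required":["rows"]}

```bash
mkdir -p pics
cat > h.py <<'E'
import numpy as np, cv2
from plant import sensors, viewer, job
def snap(n,f):
    s=viewer.snapshot(n); cv2.imwrite('pics/'+f+'.png',s['image'][:,:,::-1]); np.savez('pics/'+f,K=s['camera_matrix'],T=s['world_from_camera'],im=s['image']); return s
def ray(f,u,v,z):
    d=np.load('pics/'+f+'.npz');K,T=d['K'],d['T']
    p=np.linalg.inv(K)@[u,v,1]; r=T[:3,:3]@[p[0],-p[1],-p[2]]; o=T[:3,3]
    return o+r*(z-o[2])/r[2]
def proj(f,P):
    d=np.load('pics/'+f+'.npz');K,T=d['K'],d['T']
    c=(np.linalg.inv(T)@[*P,1])[:3]; q=K@[c[0],-c[1],-c[2]]; return q[:2]/q[2]
E
python3 - <<'E'
from h import *
a=snap('top','t0');b=snap('side','s0');c=snap('wrist','w0')
cv2.imwrite('pics/all.png',cv2.resize(np.hstack([a['image'],b['image']])[:,:,::-1],(800,300)))
for s in(a,b,c): print(s['camera_matrix'].round(1).tolist(),s['world_from_camera'].round(3).tolist(),[k for k in s])
print(sensors.get_obs())
E
```

```text
[[429.1, 0.0, 278.0], [0.0, 429.1, 204.5], [0.0, 0.0, 1.0]] [[-0.013, 0.982, -0.188, 0.377], [-1.0, -0.014, -0.003, 0.278], [-0.006, 0.188, 0.982, 0.914], [0.0, 0.0, 0.0, 1.0]] ['image', 'camera_matrix', 'world_from_camera']
[[517.2, 0.0, 284.6], [0.0, 517.2, 204.5], [0.0, 0.0, 1.0]] [[-0.874, -0.224, 0.431, 0.914], [0.486, -0.429, 0.762, 0.931], [0.014, 0.875, 0.484, 0.477], [0.0, 0.0, 0.0, 1.0]] ['image', 'camera_matrix', 'world_from_camera']
[[350.0, 0.0, 275.5], [0.0, 350.0, 205.9], [0.0, 0.0, 1.0]] [[0.234, -0.925, -0.298, 0.075], [0.972, 0.222, 0.073, 0.65], [-0.001, -0.307, 0.952, 0.373], [0.0, 0.0, 0.0, 1.0]] ['image', 'camera_matrix', 'world_from_camera']
{'time': 0.15, 'joint_pos': array([-1.43399321,  0.39901981,  0.04506878,  1.5375694 , -0.01869406,
        1.20688758, -0.05070488]), 'joint_vel': array([-0.00183531, -0.00261911,  0.00106516, -0.00436388, -0.0004237 ,
       -0.00038193,  0.00030218]), 'effort': array([ 2.69414319e-03, -4.75565708e+01,  1.36715233e+00, -2.54513758e+01,
        1.17991649e-02,  6.49171940e-03, -1.86710231e-06]), 'tool_pos': array([0.15173583, 0.6315593 , 0.23051361]), 'orientation': array([ 0.70218221,  0.08263019,  0.70221989, -0.08366374]), 'wrist_force': array([-0.78159472, -0.13461412,  0.87294653]), 'moment': array([ 0.02652289, -0.05778344, -0.06244172]), 'opening': 0.08527127650561546}
```

View pics/t0.png

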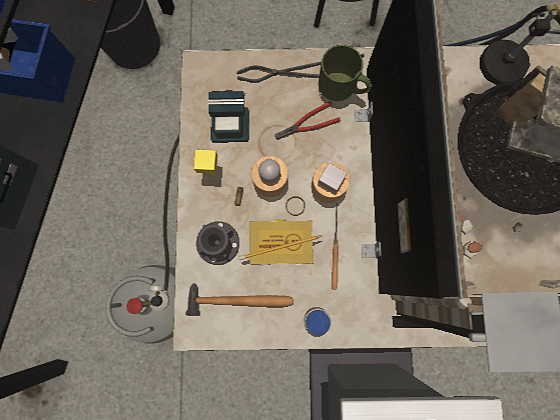

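View pics/s0.png

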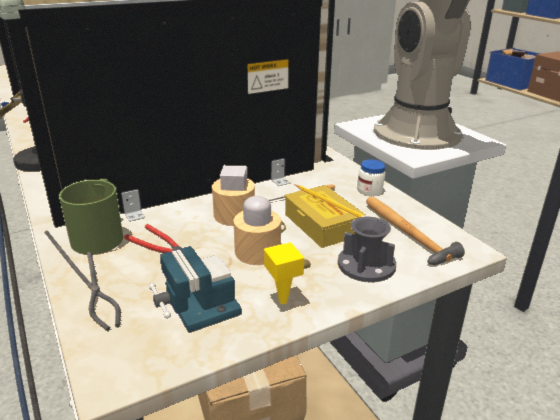

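The top picture shows, left to right:
- a yellow square look-alike at (205,160)
- a grey round head in a wooden block at (270,172), which is the domed stake
- a grey square head in a block at (332,178), which is the square stake
- the iron holder at (216,241)

The side picture agrees: dome at (257,212), square at (234,178), yellow at (285,262), holder at (370,240). Next I'll enlarge to confirm and measure.

Run:
```python
from h import *
A=np.load('pics/t0.npz')['im'];B=np.load('pics/s0.npz')['im']
a=cv2.resize(A[130:280,180:370],None,fx=2.1,fy=2.1*1.9,interpolation=3) if 0 else cv2.resize(A[140:270,185:365],(720,520),interpolation=cv2.INTER_CUBIC)
b=cv2.resize(B[150:290,200:410],(780,520),interpolation=cv2.INTER_CUBIC)
cv2.imwrite('pics/tc.png',a[:,:,::-1]);cv2.imwrite('pics/sc.png',b[:,:,::-1])
for n,f,u,v,z in [('dome','t0',270,172,.08),('dome','s0',257,212,.085),('sock','t0',216,241,.072),('sock','s0',370,228,.072),('sq','t0',332,178,.092),('yel','t0',205,160,.09),('wall','t0',375,200,0),('walltop','t0',430,200,.4)]: print(n,f,ray(f,u,v,z).round(4))
```

```text
dome t0 [0.6029 0.2957 0.08  ]
dome s0 [0.6139 0.3151 0.085 ]
sock t0 [0.4665 0.4035 0.072 ]
sock s0 [0.4754 0.4167 0.072 ]
sq t0 [0.5856 0.1733 0.092 ]
yel t0 [0.6269 0.425  0.09  ]
wall t0 [0.5585 0.0702 0.    ]
walltop t0 [0.478 0.094 0.4  ]
```

View pics/tc.png

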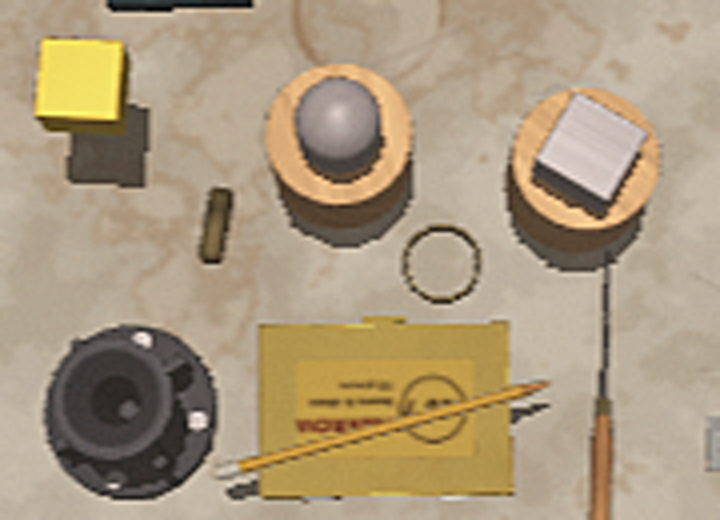

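View pics/sc.png

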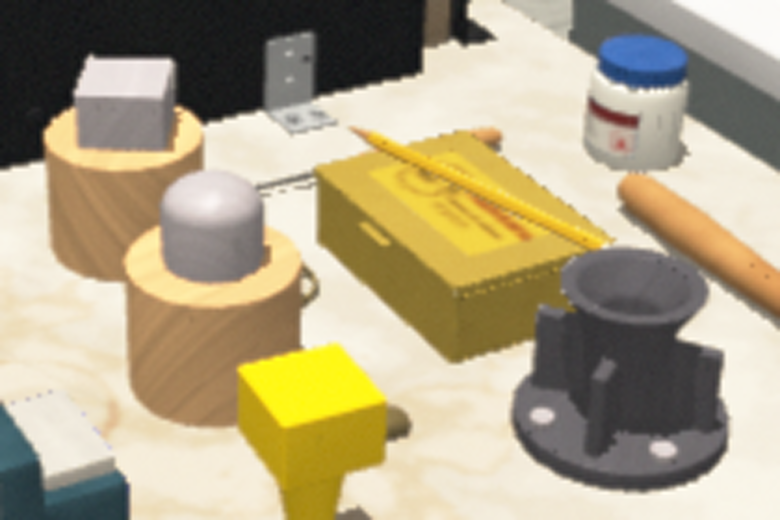

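Run:
```python
from h import *
for n,f,u,v,z in [('dome','t0',270,170.5,.088),('blk','t0',269.75,174,.062),('blk','s0',257.4,221.1,.062),('sock','t0',212.75,240.75,.072),('sock','s0',370.7,227,.072)]: print(n,f,ray(f,u,v,z).round(4))
# flange: top crop, z~.01
print(ray('t0',185+131/4,140+411/4,.008), ray('s0',200+620/3.714,150+412/3.714,.008))
# tool axes
from scipy.spatial.transform import Rotation as R
o=sensors.get_obs()['orientation'];print(R.from_quat(o[[1,2,3,0]]).as_matrix().round(3))
```

```text
dome t0 [0.6039 0.2955 0.088 ]
blk t0 [0.6036 0.2966 0.062 ]
blk s0 [0.6084 0.3049 0.062 ]
sock t0 [0.4671 0.4099 0.072 ]
sock s0 [0.4727 0.4149 0.072 ]
[0.46952584 0.40929665 0.008     ] [0.47091209 0.41279212 0.008     ]
[[-0.     0.234  0.972]
 [-0.001  0.972 -0.234]
 [-1.    -0.001  0.   ]]
```

The crops confirm it. The domed stake is grey and round in a block (top crop 340,122); the square grey one (592,145) and the yellow one (82,80) are not it. The estimates are dome ≈ (0.605,0.298) and socket ≈ (0.469,0.411). I'll move above the dome and look from the wrist.

Call:
play_rows:
  rows:
    - {"delta_pos": [0, -0.44, 1.04], "turn": 0, "gripper": 1}
    - {"delta_pos": [0, -0.88, 2.08], "turn": 0, "gripper": 1}
    - {"delta_pos": [0, -1.32, 3.12], "turn": 0, "gripper": 1}
    - {"delta_pos": [0.1, -1.76, 4.16], "turn": 0, "gripper": 1}
    - {"delta_pos": [0.2, -2.2, 5.2], "turn": 0, "gripper": 1}
    - {"delta_pos": [0.3, -2.64, 6.24], "turn": 0, "gripper": 1}
    - {"delta_pos": [0.4, -3.08, 7.28], "turn": 0, "gripper": 1}
    - {"delta_pos": [0.5, -3.52, 8.3], "turn": 0, "gripper": 1}
    - {"delta_pos": [0.6, -3.96, 9.35], "turn": 0, "gripper": 1}
    - {"delta_pos": [0.8, -4.37, 10.37], "turn": 0, "gripper": 1}
  force: 60

```text
time: 1.4
tool_pos: [0.6063, 0.2968, 0.1909]
orientation: [0.702, 0.083, 0.702, -0.083]
wrist_force: [-0.4, 0.2, -1.0]
opening: 0.0854
```

Run:
```python
from h import *
snap('wrist','w1');o=sensors.get_obs();print(o['time'],o['tool_pos'],o['orientation'],o['joint_pos'],o['wrist_force'])
```

```text
1.45 [0.61257691 0.28762389 0.18906702] [ 0.7038007   0.08384312  0.69972611 -0.08954486] [-0.68638723  0.48848266  0.25616858  1.52005681 -0.11983191  1.14898439
  0.9150868 ] [ 5.09404929 -5.48811263  0.25454733]
```

View pics/w1.png

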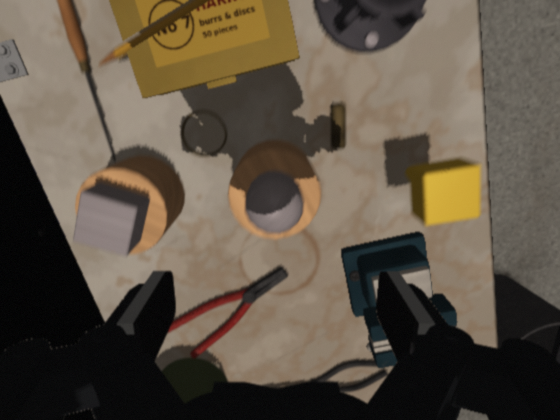

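Wrist view: domed head centred at about (274,203), block top at about (274,194), square stake at left (105,220).

Run:
```python
from h import *
d=np.load('pics/w1.npz');print(d['T'].round(4))
for u,v,z in [(274.5,194,.062),(274.5,204,.088),(274.5,203,.085)]: print(ray('w1',u,v,z))
for P in [(.606,.298,.062),(.606,.298,.088)]: print(proj('w1',P),proj('s0',P),proj('t0',P))
from scipy.spatial.transform import Rotation as R
o=sensors.get_obs();print(o['time'],o['tool_pos'],R.from_quat(o['orientation'][[1,2,3,0]]).as_matrix().round(3))
# hough on head with intensities
im=cv2.cvtColor(d['im'],cv2.COLOR_RGB2HSV); m=((im[...,1]<60)&(im[...,2]>40)).astype('uint8')[160:245,230:325]
n,l,s,c=cv2.connectedComponentsWithStats(m);print(s[1:],c[1:])
```

```text
[[ 2.341e-01 -9.252e-01 -2.989e-01  5.296e-01]
 [ 9.722e-01  2.225e-01  7.250e-02  3.149e-01]
 [-6.000e-04 -3.075e-01  9.515e-01  3.335e-01]
 [ 0.000e+00  0.000e+00  0.000e+00  1.000e+00]]
[0.6049321  0.29577252 0.062     ]
[0.60515755 0.2958051  0.088     ]
[0.60532149 0.29575544 0.085     ]
[277.49417462 194.61671367] [256.8320875  218.73991532] [269.06626696 172.87798051]
[277.66672975 204.39587108] [256.63373664 204.30167223] [268.7198417  169.48088826]
1.45 [0.61257691 0.28762389 0.18906702] [[ 0.005  0.243  0.97 ]
 [-0.009  0.97  -0.243]
 [-1.    -0.007  0.007]]
[[   0    0    9   19   88]
 [  81    0    4    1    4]
 [  94    0    1    2    2]
 [  88    3    7   18   70]
 [  17   12   55   60 2642]
 [  94   22    1    1    1]
 [  94   25    1    1    1]
 [  94   27    1    7    7]
 [  82   35   13   41  285]
 [   0   53    7   20   75]
 [   0   69   17   16  161]
 [  15   77   24    8  122]
 [  50   77   21    8  109]] [[ 2.45454545  6.17045455]
 [82.5         0.        ]
 [94.          0.5       ]
 [92.18571429 11.02857143]
 [43.75965178 42.0658592 ]
 [94.         22.        ]
 [94.         25.        ]
 [94.         30.        ]
 [89.92982456 59.60701754]
 [ 1.84       63.37333333]
 [ 8.1863354  77.51552795]
 [25.99180328 81.5       ]
 [60.85321101 81.3853211 ]]
```

Call:
play_rows:
  rows:
    - {"delta_pos": [0, 0, 0], "turn": 0, "gripper": 1}
    - {"delta_pos": [0, 0, 0], "turn": 0, "gripper": 1}

```text
time: 1.7
tool_pos: [0.612, 0.2878, 0.1887]
orientation: [0.703, 0.084, 0.7, -0.09]
wrist_force: [-0.5, 0.6, -0.8]
opening: 0.0855
```

Run:
```python
from h import *
s=snap('wrist','w2');print(s['world_from_camera'].round(4))
cv2.imwrite('pics/w2c.png',cv2.resize(s['image'][120:260,190:370],(720,560),interpolation=2)[:,:,::-1])
from scipy.spatial.transform import Rotation as R
o=sensors.get_obs();print(o['time'],o['tool_pos'],R.from_quat(o['orientation'][[1,2,3,0]]).as_matrix().round(3),o['wrist_force'],o['joint_vel'].round(3))
for P in [(.606,.298,.062),(.606,.298,.088)]: print(proj('w2',P))
```

```text
[[ 0.2438 -0.9218 -0.3014  0.535 ]
 [ 0.9698  0.2294  0.0829  0.3077]
 [-0.0073 -0.3125  0.9499  0.3309]
 [ 0.      0.      0.      1.    ]]
1.75 [0.61144303 0.28901936 0.1889688 ] [[ 0.004  0.242  0.97 ]
 [-0.008  0.97  -0.242]
 [-1.    -0.007  0.006]] [-0.25283566  0.81772503 -0.80852639] [-0.015 -0.007 -0.012 -0.003 -0.004 -0.     0.002]
[287.93053599 185.28552415]
[288.88219214 194.51591887]
```

View pics/w2c.png

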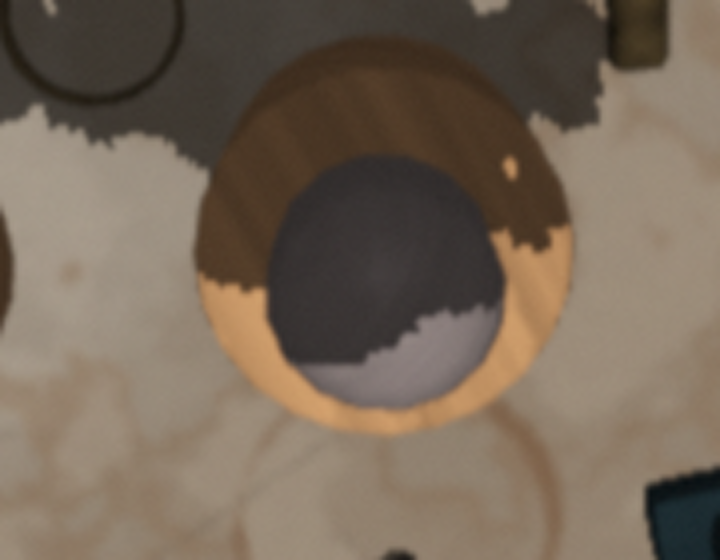

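Head circle centre is about (286.5,192.5) full-frame, which gives the dome at ≈ (0.6045,0.296), in agreement with the top view. Centring and starting down.

Call:
play_rows:
  rows:
    - {"delta_pos": [0.3, 0.06, -0.1], "turn": 0, "gripper": 1}
    - {"delta_pos": [0.7, 0.12, -0.18], "turn": 0, "gripper": 1}
    - {"delta_pos": [1.1, 0.12, -0.18], "turn": 0, "gripper": 1}
    - {"delta_pos": [1.4, 0.12, -0.18], "turn": 0, "gripper": 1}
    - {"delta_pos": [1.4, 0.12, -0.18], "turn": 0, "gripper": 1}
    - {"delta_pos": [1.4, 0.12, -0.18], "turn": 0, "gripper": 1}

```text
time: 2.5
tool_pos: [0.605, 0.2965, 0.1194]
orientation: [0.704, 0.084, 0.7, -0.089]
wrist_force: [-1.1, -0.4, -0.1]
opening: 0.0853
```

Run:
```python
from h import *
from scipy.spatial.transform import Rotation as R
o=sensors.get_obs();M=R.from_quat(o['orientation'][[1,2,3,0]]).as_matrix();print(o['time'],o['tool_pos'],M.round(3),o['wrist_force'])
print(M.T@(np.array([.6045,.296,.060])-o['tool_pos'])/.05)
```

```text
2.5 [0.60504212 0.29647121 0.11939931] [[ 0.005  0.242  0.97 ]
 [-0.007  0.97  -0.242]
 [-1.    -0.006  0.006]] [-1.1294644  -0.35333885 -0.06187669]
[ 1.18795795 -0.00452953 -0.01590768]
```

Call:
play_rows:
  rows:
    - {"delta_pos": [0.4, 0, 0], "turn": 0, "gripper": 1}
    - {"delta_pos": [0.8, 0, -0.01], "turn": 0, "gripper": 1}
    - {"delta_pos": [1.1, 0, -0.02], "turn": 0, "gripper": 1}
    - {"delta_pos": [1.18, 0, -0.02], "turn": 0, "gripper": 1}
    - {"delta_pos": [1.18, 0, -0.02], "turn": 0, "gripper": 0.7}
    - {"delta_pos": [1.18, 0, -0.02], "turn": 0, "gripper": 0.5}
    - {"delta_pos": [1.18, 0, -0.02], "turn": 0, "gripper": 0.3}
    - {"delta_pos": [1.18, 0, -0.02], "turn": 0, "gripper": 0.3}
    - {"delta_pos": [1.18, 0, -0.02], "turn": 0, "gripper": 0.2}
    - {"delta_pos": [1.18, 0, -0.02], "turn": 0, "gripper": 0.2}
  force: 60

```text
time: 3.75
tool_pos: [0.6051, 0.2965, 0.0615]
orientation: [0.704, 0.084, 0.699, -0.088]
wrist_force: [-0.4, 0.5, 5.9]
opening: 0.0419
```

Call:
play_rows:
  rows:
    - {"delta_pos": [0, 0, 0], "turn": 0, "gripper": 0.2}
    - {"delta_pos": [-0.15, 0, 0], "turn": 0, "gripper": 0.2}
    - {"delta_pos": [-0.4, 0, 0], "turn": 0, "gripper": 0.2}
    - {"delta_pos": [-0.8, 0, 0], "turn": 0, "gripper": 0.2}
    - {"delta_pos": [-1.3, 0, 0], "turn": 0, "gripper": 0.2}
    - {"delta_pos": [-1.8, 0, 0], "turn": 0, "gripper": 0.2}
    - {"delta_pos": [-2.2, 0, 0], "turn": 0, "gripper": 0.2}
    - {"delta_pos": [-2.2, 0, 0], "turn": 0, "gripper": 0.2}
  force: 80

```text
time: 4.75
tool_pos: [0.6059, 0.2978, 0.1743]
orientation: [0.706, 0.085, 0.698, -0.087]
wrist_force: [0.7, 0.6, -4.8]
opening: 0.0413
```

Run:
```python
from h import *
from scipy.spatial.transform import Rotation as R
s=snap('side','s1');snap('top','t1')
cv2.imwrite('pics/s1c.png',cv2.resize(s['image'][60:300,180:440],(780,720)[:2] if 0 else (650,600),interpolation=2)[:,:,::-1])
o=sensors.get_obs();M=R.from_quat(o['orientation'][[1,2,3,0]]).as_matrix();print(o['time'],o['tool_pos'],M.round(3),o['wrist_force'],o['opening'],o['joint_pos'].round(2))
t=o['tool_pos']
print(M.T@(np.array([.469,.411,t[2]])-t)/.05, proj('s1',[t[0],t[1],t[2]-.053]), proj('s1',t))
```

```text
4.85 [0.60393513 0.2970752  0.17111809] [[ 0.006  0.242  0.97 ]
 [-0.007  0.97  -0.242]
 [-1.    -0.005  0.007]] [-0.35942254  0.56964932 -5.41509958] 0.041562464169927864 [-0.7   0.5   0.25  1.55 -0.12  1.11  0.9 ]
[-0.03089628  1.55734177 -3.16990089] [257.34043543 186.47305775] [256.93273099 154.47218912]
```

View pics/s1c.png

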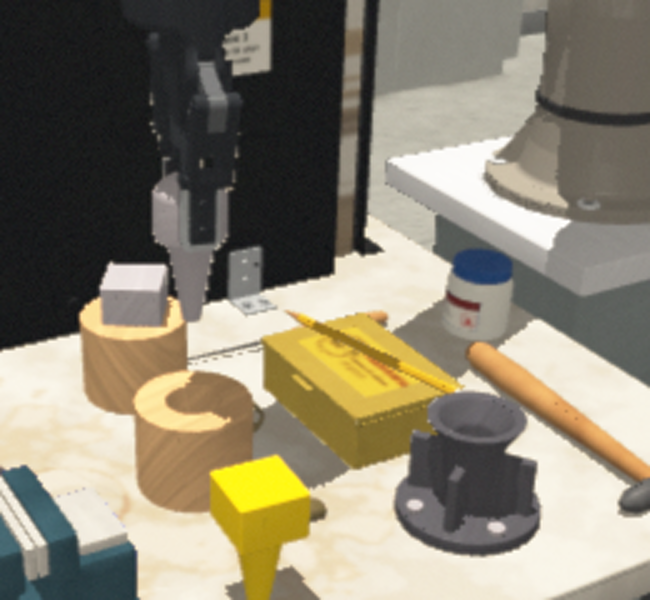

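The side crop shows the stake held upright and clear of its block, with its tip at full-frame (257,187) where predicted. The square stake is still standing. Moving over the socket.

Call:
play_rows:
  rows:
    - {"delta_pos": [0, 0.2, -0.4], "turn": 0, "gripper": 0.2}
    - {"delta_pos": [0, 0.5, -1.0], "turn": 0, "gripper": 0.2}
    - {"delta_pos": [0, 0.85, -1.7], "turn": 0, "gripper": 0.2}
    - {"delta_pos": [0, 1.15, -2.35], "turn": 0, "gripper": 0.2}
    - {"delta_pos": [0, 1.4, -2.85], "turn": 0, "gripper": 0.2}
    - {"delta_pos": [0, 1.52, -3.1], "turn": 0, "gripper": 0.2}
    - {"delta_pos": [0, 1.55, -3.17], "turn": 0, "gripper": 0.2}
    - {"delta_pos": [0, 1.55, -3.17], "turn": 0, "gripper": 0.2}
    - {"delta_pos": [0, 1.55, -3.17], "turn": 0, "gripper": 0.2}

```text
time: 5.98
tool_pos: [0.4702, 0.4093, 0.1696]
orientation: [0.704, 0.085, 0.699, -0.089]
wrist_force: [0.3, 0.8, -4.9]
opening: 0.0414
```

Run:
```python
from h import *
from scipy.spatial.transform import Rotation as R
s=snap('side','s2');w=snap('wrist','w3')
a=cv2.resize(s['image'][110:290,290:450],(400,450),interpolation=2);b=cv2.resize(w['image'][100:325,175:375],(400,450),interpolation=2)
cv2.imwrite('pics/c2.png',np.hstack([a,b])[:,:,::-1])
o=sensors.get_obs();M=R.from_quat(o['orientation'][[1,2,3,0]]).as_matrix();t=o['tool_pos'];print(o['time'],t,M.round(3),o['wrist_force'],o['opening'])
for z in(.072,):print(proj('s2',[.4688,.4105,z]),proj('w3',[.4688,.4105,z]))
print('tip',proj('s2',t-[0,0,.053]),proj('w3',t-[0,0,.053]))
```

```text
6.075 [0.46994222 0.40964241 0.1696013 ] [[ 0.006  0.244  0.97 ]
 [-0.007  0.97  -0.244]
 [-1.    -0.006  0.008]] [ 0.00402823  0.14637901 -3.65408168] 0.04197442905813503
[370.98645278 225.05472882] [277.89405118 204.4218224 ]
tip [372.87922534 199.08111907] [277.05480131 229.56250066]
```

View pics/c2.png

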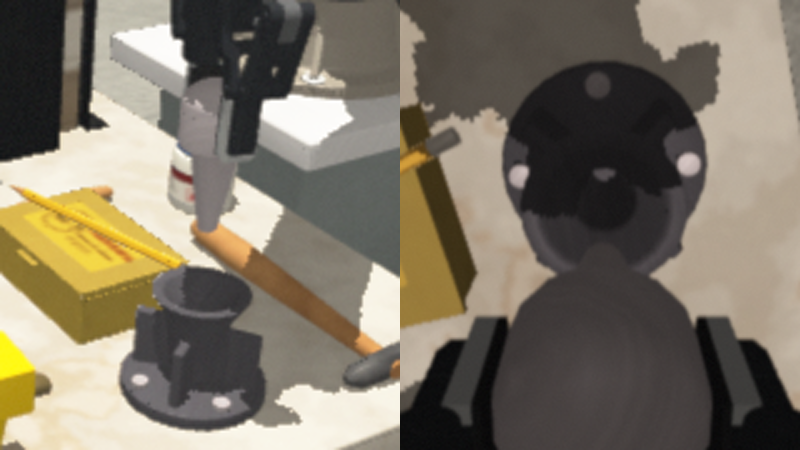

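Run:
```python
from h import *
th=np.linspace(0,2*np.pi,181)
def ext(f,c,z,r,o,s,off=0):
    p=np.array([proj(f,[c[0]+r*np.cos(t),c[1]+r*np.sin(t),z]) for t in th]); p=(p-o)*s+[off,0]
    return p.min(0).round(),p.max(0).round()
for c in [(.4688,.4105),(.4717,.4145)]:
  print(c)
  for n,z,r in [('flange',.008,.046),('rim',.072,.0315),('bore',.056,.0115)]:
    print(n,'side',ext('s2',c,z,r,[290,110],2.5),'wrist',ext('w3',c,z,r,[175,100],2,400))
```

```text
(0.4688, 0.4105)
flange side (array([120., 334.]), array([267., 419.])) wrist (array([503.,  60.]), array([709., 260.]))
rim side (array([150., 262.]), array([255., 316.])) wrist (array([518., 122.]), array([693., 289.]))
bore side (array([181., 300.]), array([219., 320.])) wrist (array([576., 167.]), array([636., 224.]))
(0.4717, 0.4145)
flange side (array([119., 338.]), array([268., 424.])) wrist (array([513.,  64.]), array([719., 264.]))
rim side (array([150., 266.]), array([256., 320.])) wrist (array([531., 128.]), array([706., 293.]))
bore side (array([181., 304.]), array([219., 325.])) wrist (array([588., 171.]), array([648., 229.]))
```

The wrist outline fits a socket at (0.469,0.411) to about 1 mm, and the tip is about 2 mm off axis. Lowering into the funnel.

Call:
play_rows:
  rows:
    - {"delta_pos": [0.3, 0.03, -0.04], "turn": 0, "gripper": 0.2}
    - {"delta_pos": [0.6, 0.03, -0.04], "turn": 0, "gripper": 0.2}
    - {"delta_pos": [0.9, 0.03, -0.05], "turn": 0, "gripper": 0.2}
    - {"delta_pos": [1.1, 0.03, -0.05], "turn": 0, "gripper": 0.2}
    - {"delta_pos": [1.3, 0.03, -0.05], "turn": 0, "gripper": 0.2}
    - {"delta_pos": [1.45, 0.03, -0.05], "turn": 0, "gripper": 0.2}
    - {"delta_pos": [1.55, 0.03, -0.05], "turn": 0, "gripper": 0.2}
    - {"delta_pos": [1.6, 0.03, -0.05], "turn": 0, "gripper": 0.2}
  force: 80

```text
time: 7.08
tool_pos: [0.4684, 0.4111, 0.0895]
orientation: [0.704, 0.085, 0.699, -0.089]
wrist_force: [0.3, 0.1, -4.3]
opening: 0.0415
```

No contact load so far. 15 mm remains to the expected seat.

Call:
play_rows:
  rows:
    - {"delta_pos": [0.08, 0, 0], "turn": 0, "gripper": 0.2}
    - {"delta_pos": [0.14, 0, 0], "turn": 0, "gripper": 0.2}
    - {"delta_pos": [0.2, 0, 0], "turn": 0, "gripper": 0.2}
    - {"delta_pos": [0.24, 0, 0], "turn": 0, "gripper": 0.2}
    - {"delta_pos": [0.24, 0, 0], "turn": 0, "gripper": 0.2}

```text
time: 7.7
tool_pos: [0.469, 0.41, 0.0774]
orientation: [0.704, 0.084, 0.699, -0.09]
wrist_force: [1.5, -3.8, -2.0]
opening: 0.0412
```

Call:
play_rows:
  rows:
    - {"delta_pos": [0.03, -0.01, 0.01], "turn": 0, "gripper": 0.2}
    - {"delta_pos": [0.06, -0.02, 0.01], "turn": 0, "gripper": 0.2}
    - {"delta_pos": [0.08, -0.02, 0.01], "turn": 0, "gripper": 0.2}
    - {"delta_pos": [0.1, -0.02, 0.01], "turn": 0, "gripper": 0.2}
    - {"delta_pos": [0.1, -0.02, 0.01], "turn": 0, "gripper": 0.2}

```text
time: 8.32
tool_pos: [0.4694, 0.4099, 0.0765]
orientation: [0.704, 0.085, 0.699, -0.089]
wrist_force: [-5.5, -6.3, 19.6]
opening: 0.0414
```

Contact carries about 24 N vertically, at roughly the expected seat height (0.0755). I'll check the gap with a picture before letting go.

Run:
```python
from h import *
s=snap('side','s3')
cv2.imwrite('pics/c3.png',cv2.resize(s['image'][140:280,310:430],(600,600*140//120)[:2] if 0 else (514,600),interpolation=2)[:,:,::-1])
o=sensors.get_obs();print(o['time'],o['tool_pos'],o['wrist_force'],o['moment'],o['opening'])
```

```text
8.375 [0.46938827 0.40986048 0.07645116] [-5.676302   -7.43202682 19.59790247] [-1.51206286  1.36092691 -0.02154964] 0.04158640246546987
```

View pics/c3.png

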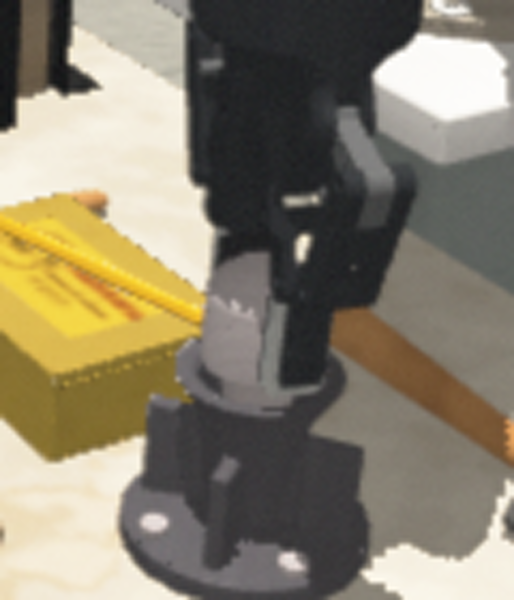

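The head sits just above the rim at (255,395) in the crop, upright. One gentle extra press with lateral relief, to confirm it is bottomed.

Call:
play_rows:
  rows:
    - {"delta_pos": [0.04, -0.01, -0.01], "turn": 0, "gripper": 0.2}
    - {"delta_pos": [0.07, -0.02, -0.01], "turn": 0, "gripper": 0.2}
    - {"delta_pos": [0.07, -0.02, -0.01], "turn": 0, "gripper": 0.2}

```text
time: 8.75
tool_pos: [0.4693, 0.4098, 0.0765]
orientation: [0.704, 0.086, 0.699, -0.088]
wrist_force: [-3.7, -6.6, 17.1]
opening: 0.0416
```

It won't go any lower, so it is seated. Releasing gently, then going straight up.

Call:
play_rows:
  rows:
    - {"delta_pos": [0, 0, 0], "turn": 0, "gripper": 0.5}
    - {"delta_pos": [0, 0, 0], "turn": 0, "gripper": 0.65}
    - {"delta_pos": [0, 0, 0], "turn": 0, "gripper": 0.8}
    - {"delta_pos": [0, 0, 0], "turn": 0, "gripper": 0.9}
    - {"delta_pos": [0, 0, 0], "turn": 0, "gripper": 0.9}

```text
time: 9.38
tool_pos: [0.4694, 0.4102, 0.0765]
orientation: [0.704, 0.086, 0.699, -0.088]
wrist_force: [-0.3, -0.3, 1.1]
opening: 0.0771
```

Call:
play_rows:
  rows:
    - {"delta_pos": [-0.3, 0, 0], "turn": 0, "gripper": 0.9}
    - {"delta_pos": [-0.8, 0, 0], "turn": 0, "gripper": 0.9}
    - {"delta_pos": [-1.5, 0, 0], "turn": 0, "gripper": 0.9}
    - {"delta_pos": [-2.2, 0, 0], "turn": 0, "gripper": 0.9}
    - {"delta_pos": [-2.8, 0, 0], "turn": 0, "gripper": 0.9}
    - {"delta_pos": [-3, 0, 0], "turn": 0, "gripper": 0.9}
    - {"delta_pos": [-3, 0, 0], "turn": 0, "gripper": 0.9}
    - {"delta_pos": [-3, 0, 0], "turn": 0, "gripper": 0.9}

```text
time: 10.38
tool_pos: [0.4675, 0.4102, 0.225]
orientation: [0.704, 0.085, 0.7, -0.089]
wrist_force: [-0.0, 0.2, -0.3]
opening: 0.0769
```

Run:
```python
from h import *
s=snap('side','s4');S=np.load('pics/s0.npz')['im']
a=cv2.resize(s['image'][150:280,310:430],(400,433),interpolation=2);b=cv2.resize(s['image'][140:270,190:310],(400,433),interpolation=2)
cv2.imwrite('pics/c4.png',np.hstack([a,b])[:,:,::-1])
print('square region diff',np.abs(s['image'][160:195,215:255].astype(int)-S[160:195,215:255]).mean())
o=sensors.get_obs();print(o['time'],o['tool_pos'],o['wrist_force'],o['opening'])
for z in(.021+.081,.021+.055,.021+.093):print(proj('s4',[.469,.4105,z]))
```

```text
square region diff 1.2845238095238096
10.425 [0.46757444 0.41014022 0.22491024] [ 0.0955588  -0.06075135 -0.53041122] 0.07716567242524373
[372.79241576 207.82469611]
[371.13144671 222.82201218]
[373.57746624 200.73627381]
```

View pics/c4.png

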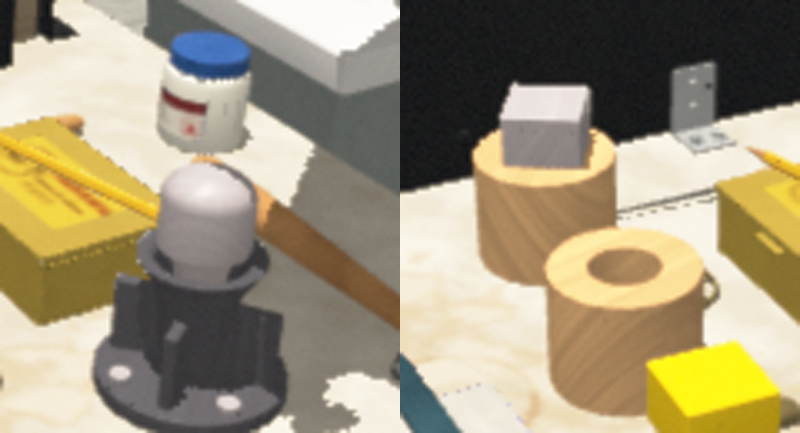

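The stake stands upright and centred in the socket: head at crop (207,220), rim centre column about 208, small gap above the rim. The square stake is unmoved, and the gripper is clear. Handing in.

```bash
python3 -c "
from plant import job;print(job.job_done())"
```

```text
the job is handed in; nothing more can be done
None
```

The domed stake is fully home in the stake holder's socket and standing upright by itself. I gripped it by its round head, lifted it out of its block, and lowered it until it would go no further. I let go only then, and handed the job in at about 10.4 s; it reported no verdict.

- **Seating:** before release the tool stopped at z = 0.0765 m, about 1–2 mm above where I expected it, with roughly 20 N pushing back. An extra press did not move it, so I took the stake as seated.
- **After release:** the last side picture shows the stake upright and centred, with a small gap above the rim. I judged the gap by eye rather than measuring it.
- **Square stake:** it is unmoved; its patch of the side image is almost identical to the first picture. The yellow look-alike was not touched.
- **Gripper:** it was open and about 15 cm above the release height, with about 0.5 N on the wrist.
- **Disagreement:** side-camera positions were 4–10 mm off the top and wrist views. I used the top and wrist values, and the insertion bore them out.

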